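# Turn an enamel tile over with a spatula

## Task

Take the spatula from its rest, let its blade bear lightly on the board's pale lower landing and slide it under the lip of the blue tile; then flip the tile over the step with a wrist turn that swings the blade's front upwards, so that it lies flat, blue side down, on the dark upper landing. Press the blade on the board with no more than 10 N, push the tile with no more than 20 N, never touch the tile with the robot, and leave the little jar and the red-lidded tin where they are; at the end lay the spatula back in its rest and let go.

Things in the scene. Friction and masses are not known exactly. Their poses are not given: they have to be found in the camera images.
- board: Fixed turning board; origin on the bench under the middle of the step, x pointing across the step to the upper landing, z up. Lower landing: pale wood, x -135 to 0 mm, 110 mm wide, top 10 mm above the bench, no rails. At x = 0 a 5 mm step up to the upper landing: dark steel, x 0 to 100 mm, with 10 mm high fences at its end and, from x = 25 mm on, at its sides (110 mm apart).
- landing (a point): Point on the top of the upper landing, x = 50, y = 0, z = 15 mm in the board's frame.
- tile: Loose square tile, 8 mm thick, about 90 g (varies). Upper 4 mm: blue enamel slab 76 mm square. Lower 4 mm: copper backing 64 mm square. So a lip juts out 6 mm all round, its underside 4 mm above the surface. Origin: centre of the copper underside; z points out of the blue face, up at the start.
- tile_centre (a point): Middle of the tile, 4 mm above its underside. The tile starts on the lower landing, nearly square to the board, its far edge 4 to 18 mm short of the step. Pushed forward it stops against the step; levered up by the near lip it turns about its far lower edge, tips over the step and falls on its blue face.
- spatula_grip (a point): Centre of the spatula's handle, a level wooden bar 90 mm long (x), 16 mm wide (y), 22 mm high (z). x points forward to the blade, z up. A steel shank goes down from the front of the handle to the blade. Underside of the blade's front edge, if not bent: 118 mm forward of this point and 56 mm below it.
- spatula: The whole spatula, about 270 g; origin 11 mm below spatula_grip, same axes. The shank may have been bent, where it leaves the handle (47 mm forward of and 2 mm below the handle's centre), by up to 0.13 rad up or down, and keeps that bend. So the blade's front edge lies up to 9 mm higher or lower than told (not measured): find its height by feeling for the board.
- blade_heel (a point): Heel of the blade, underside, if not bent: 64 mm forward of and 56 mm below the handle's centre. Blade: flat steel, 54 mm long, 44 mm wide, 2 mm thick, parallel to the handle if not bent. It is springy: pushed up, its front edge yields about 1.5 mm per 7 N.
- rest_seat (a point): Where the handle's centre lies when the spatula is seated in its fixed wooden rest, 73 mm above the bench; the spatula's x then lies along this x. Rest: base 92 x 60 x 8 mm, two posts 68 mm apart along x, 56 mm clear between them, with notches about 20 mm wide, flared upwards, 12 mm deep, floor 62 mm above the bench.
- gem_jar: Bystander: small round specimen box, 30 mm across, 10 mm high; origin under its centre.
- wax_tin: Bystander: round tin with a red lid, 66 mm across, 29 mm high; origin under its centre.

How it is judged:
By the outcome, as a careful person would: the job done as asked, in the order asked, and still so for the second after the job is handed in, with the robot touching nothing.
It also fails if it takes over 72 s, if anything falls off the work surface, if the arm or the gripper's body presses on something with over 40 N, if the wrist force passes 120 N, or if a joint passes its speed limit or range.

## Robot

A 6-joint arm with a two-finger parallel gripper is mounted at the origin on the work surface; the furniture and walls round the work are solid. World frame = base frame: x ahead of the robot, y to its left, z up, the work surface at z = 0. Lengths are in m, angles in rad, forces in N, time in s.
With the tool pointing down it reaches from about 0.325 to 0.775 m from the base axis. Payload 5.5 kg.
Tool frame: the origin (TCP) lies between the finger pads; the fingertips stand 8 mm ahead of it and the grasp point (between the pads) lies 11 mm behind it (tcp_to_tips is the distance from the TCP to the fingertips, in m); z points along the fingers, y is the line along which they close (so a half turn about z gives the same grasp; the last joint's range is limited). The gripper opens to 88 mm and grips with 3 to 60 N. Pads are 20 mm wide; open, the fingers measure 115 mm over their backs; the gripper's body (75 mm by 178 mm) begins 61 mm behind the grasp point.
Start: joints at [-1.16, 0.091, 1.231, -0, 1.82, -0.057], TCP at [0.271, -0.536, 0.231] pointing down, gripper open.
Joint ranges: [-2.87, 2.87], [-0.86, 2.18], [0.17, 2.46], [-1.51, 4.65], [0.06, 2.69], [-2.65, 2.65]. Speed limits (rad/s): [2.57, 2.57, 3.01, 3.14, 3.14, 3.14].

## Interface

Orientations are given as a unit quaternion [w, x, y, z].
In Python, from bench import * gives the robot as it stands. Calls block until the motion is done:
- move_to(position, orientation): joint-space move of the TCP to a pose.
- move_l(position, speed=0.15, orientation=None): straight line of the TCP; orientation=None keeps the orientation; speed is the mean speed in m/s.
- movej(angles): joint-space move.
- gripper_open() and close(): open the fingers fully, or close them until they stop; the grip force is fixed at half the most.
- hold(seconds).
- inverse_kinematics(position, orientation): joint angles nearest the present ones, or None.
- state(): the state.
- get_image(name): name is "side" or "top" or "wrist"; returns a dict with "frame" (480x640x3 uint8, blue, green, red), "depth" (480x640 float32, m along the optical axis (not along the pixel's ray), 0 where there is no reading), "camera_matrix" (3x3 intrinsics, pixels), "view" (4x4, takes a point from world to camera coordinates). Camera axes: x right, y up, looking along -z (the intrinsics and any distortion apply to the point x, -y, -z); pixel columns grow to the right and rows downward; lengths in m; the calibration is good to about 2 mm. A picture is of the moment at which its call begins.
A pose or a line that the arm cannot do raises IKError and nothing moves.
- job_done(): hands the job in; it is judged then, once.
The state is a dict: "time": time; "joint_pos": joint angles; "dq": joint speeds; "joint_torque": joint torques, N m; "ee_pos": TCP position; "ee_rot": TCP orientation; "ft_force": force on the tool from outside, world axes, zero at the start; "moment": the same for the moment, N m; "finger_gap": finger opening in m; "finger_force": force on a finger pad.
Only numpy, scipy, OpenCV 4.12 (cv2) and the standard library are available. Lean on these libraries where they do the work, as an engineer would, in place of code of your own. Each camera call takes 0.05 s, during which the arm holds its last target. There are 200 camera calls.

## Working session

There is one attempt and no reset: what is moved stays moved. The work goes in short steps, each a Python script; the robot and the scene stay as the last script left them, time stands still between calls to the robot, and variables do not carry over. Pictures are saved under pics/ and viewed, at most 10 in all, crops included, and the job is handed in when it is done.

```bash
ls; mkdir -p pics
python3 - <<'E'
from bench import *
import cv2,numpy as np
for n in ("top","side"):
    d=get_image(n); cv2.imwrite(f"pics/{n}0.png",d["frame"]); np.savez(f"{n}0.npz",**d)
    print(n,np.round(d["camera_matrix"],1).tolist(),np.round(d["view"],3).tolist(),[k for k in d],(d["depth"]>0).mean())
s=state();print(s)
E
```

```text
pics
top [[576.4, 0.0, 315.8], [0.0, 576.4, 246.6], [0.0, 0.0, 1.0]] [[-0.006, -1.0, -0.026, 0.066], [0.981, -0.011, 0.195, -0.568], [-0.195, -0.024, 0.981, -0.937], [0.0, 0.0, 0.0, 1.0]] ['frame', 'depth', 'camera_matrix', 'view'] 0.9959733072916667
side [[468.6, 0.0, 335.4], [0.0, 468.6, 238.9], [0.0, 0.0, 1.0]] [[0.983, -0.184, 0.009, -0.546], [0.065, 0.391, 0.918, -0.121], [-0.172, -0.902, 0.396, -0.768], [0.0, 0.0, 0.0, 1.0]] ['frame', 'depth', 'camera_matrix', 'view'] 0.9958756510416666
{'time': 0.1, 'joint_pos': array([-1.15968572e+00,  9.18157403e-02,  1.23177562e+00, -4.58908989e-05,
        1.81980723e+00, -5.66977788e-02]), 'dq': array([ 0.00071747, -0.00043792, -0.00362368,  0.00077336, -0.00087649,
       -0.00017688]), 'joint_torque': array([ 3.45082342e-03, -4.47858024e+01, -4.07570672e+01,  7.00034550e-02,
        2.84071045e-02, -1.09295795e-04]), 'ee_pos': array([ 0.27044163, -0.53530569,  0.22959495]), 'ee_rot': array([-8.84906547e-04,  9.72769817e-01,  2.31771584e-01, -1.81070097e-04]), 'ft_force': array([ 0.16091641, -0.65284873, -0.53236224]), 'moment': array([-0.00083591,  0.0014801 , -0.0056605 ]), 'finger_force': 0.0, 'finger_gap': 0.08793894752572073}
```

View pics/top0.png

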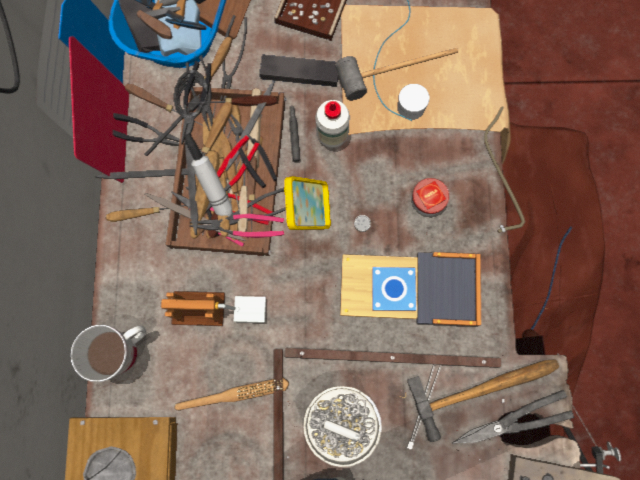

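View pics/side0.png

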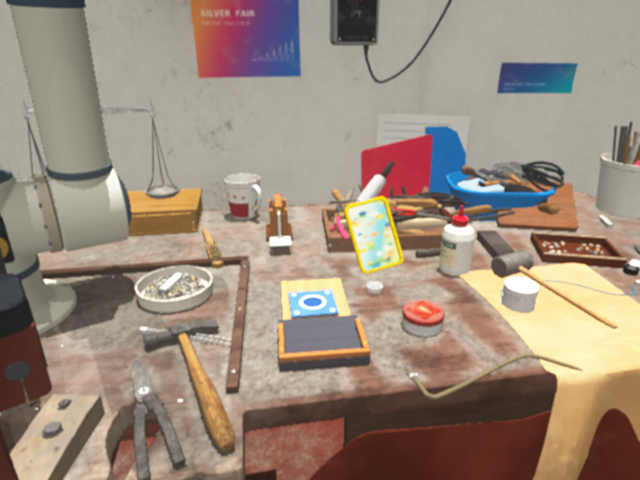

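Top view: the spatula lies at (165–266, 308) with its blade to the right. The board spans (341–481, 252–326), with the tile at (394, 289) and the dark landing on the right. The jar is at (362, 223) and the tin at (431, 196). The side view agrees.

```bash
cat > vis.py <<'E'
import cv2,numpy as np
def cast(d,uv,z):
    K,V=d["camera_matrix"],d["view"]; uv=np.atleast_2d(np.asarray(uv,float))
    r=np.c_[(uv[:,0]-K[0,2])/K[0,0],-(uv[:,1]-K[1,2])/K[1,1],-np.ones(len(uv))]@V[:3,:3]
    c=-V[:3,:3].T@V[:3,3]
    return c+r*((z-c[2])/r[:,2])[:,None]
def cloud(d,m):
    K,V=d["camera_matrix"],d["view"]; v,u=np.nonzero(m&(d["depth"]>0)); D=d["depth"][v,u]
    p=np.c_[(u-K[0,2])/K[0,0]*D,-(v-K[1,2])/K[1,1]*D,-D]
    return (p-V[:3,3])@V[:3,:3]
def mask(d,lo,hi,box):
    h=cv2.cvtColor(d["frame"],cv2.COLOR_BGR2HSV); m=cv2.inRange(h,lo,hi)
    o=np.zeros_like(m);x0,y0,x1,y1=box;o[y0:y1,x0:x1]=m[y0:y1,x0:x1]
    n,l,s,_=cv2.connectedComponentsWithStats(o); return l==1+np.argmax(s[1:,4])
def rect(d,m,z):
    v,u=np.nonzero(m); e=[]
    for a,b in((-.5,-.5),(.5,.5),(-.5,.5),(.5,-.5)): e.append(np.c_[u+a,v+b])
    p=cast(d,np.vstack(e),z)[:,:2]
    (c,w,a)=cv2.minAreaRect((p*1000).astype(np.float32)); return np.round(c,1),np.round(w,1),round(a,2)
E
python3 - <<'E'
from vis import *
d=dict(np.load("top0.npz")); hsv=cv2.cvtColor(d["frame"],cv2.COLOR_BGR2HSV)
for n,(x,y) in dict(handle=(190,305),handle2=(222,307),blade=(250,312),pale=(355,290),tile=(380,275),dark=(450,290),fence=(478,290),jar=(362,223),tin=(431,196)).items(): print(n,hsv[y,x])
M=dict(tile=(mask(d,(95,100,100),(125,255,255),(365,255,425,320)),.018),
 dark=(mask(d,(100,10,20),(135,120,120),(405,245,490,335)),.015),
 pale=(mask(d,(12,60,130),(28,255,255),(335,248,419,325)),.010),
 blade=(mask(d,(0,0,170),(180,60,255),(228,285,275,335)),.019),
 handle=(mask(d,(5,130,120),(22,255,255),(155,285,235,325)),.084),
 jar=(mask(d,(0,0,110),(180,60,255),(350,210,376,236)),.010),
 tin=(mask(d,(0,120,90),(8,255,255),(405,170,455,222)),.029))
o=d["frame"].copy()
for k,(m,z) in M.items():
    p=cloud(d,m); print(k,m.sum(),*rect(d,m,z),"cloud z",np.round(np.percentile(p[:,2],[5,25,50,75,95]),4))
    o[m]=(o[m]*.4+np.array((0,255,0))*.6).astype(np.uint8)
# blade tilt by depth
p=cloud(d,cv2.erode(M["blade"][0].astype(np.uint8),np.ones((5,5)))>0)
A=np.c_[p[:,:2]-p[:,:2].mean(0),np.ones(len(p))]; print("blade plane",np.linalg.lstsq(A,p[:,2],rcond=None)[0],p.mean(0))
p=cloud(d,cv2.erode(M["handle"][0].astype(np.uint8),np.ones((3,3)))>0); 
print("handle y range",p[:,1].min(),p[:,1].max(), p.mean(0))
cv2.imwrite("pics/masks.png",cv2.resize(o[240:340,150:490],None,fx=2.3,fy=2.3))
E
```

```text
handle [ 14 170 224]
handle2 [ 20  19 161]
blade [ 40   3 246]
pale [ 20 116 235]
tile [103 134 237]
dark [123  25 113]
fence [ 14 169 232]
jar [ 26  10 184]
tin [  6 146 227]
tile 1123 [500.3 -74.1] [75.3 74.4] 89.44 cloud z [0.015  0.0167 0.0178 0.0191 0.0207]
dark 3531 [ 499.6 -166. ] [101. 127.] 86.87 cloud z [0.0118 0.0137 0.0149 0.0161 0.0179]
pale 2875 [506.2 -48.5] [138.3 114.2] 87.39 cloud z [0.0058 0.0084 0.0099 0.0111 0.0129]
blade 825 [467.8 182.2] [60.5 47.5] 89.58 cloud z [0.0007 0.0202 0.0218 0.0232 0.0255]
handle 653 [475.  270.5] [96.7 29.8] 89.5 cloud z [0.0089 0.0802 0.0828 0.0843 0.0862]
jar 332 [622.2 -17.8] [38.2 48.7] 89.03 cloud z [-0.0027  0.0008  0.0078  0.0099  0.0123]
tin 961 [ 666.1 -144.2] [64.4 67.4] 87.81 cloud z [0.0246 0.0265 0.0279 0.0293 0.0312]
blade plane [-0.01013273 -0.06226125  0.02199459] [0.46647084 0.18022452 0.02199459]
handle y range 0.22752460429086246 0.3165696255154671 [0.47061009 0.27147099 0.08261644]
```

View pics/masks.png

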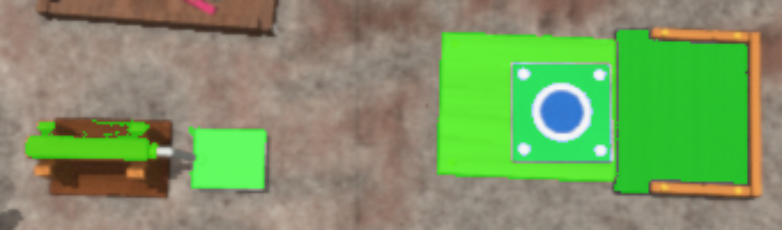

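The masks fit. The landing comes out at about (499.6, -166) mm with board x heading (-0.05, -0.9987), and dark and pale agree on the step to within 1 mm. The tile is at (500.3, -74.1), and depth shows the blade bent up by about 0.06 rad. Next I check reachability and then grasp.

```bash
cat > help.py <<'E'
import numpy as np
from scipy.spatial.transform import Rotation as R
from vis import *
BO=np.array([.5021,-.1161,0]); U=np.array([-.0501,-.9987,0]); V=np.array([.9987,-.0501,0])
def bw(x,y,z): return BO+U*x+V*y+np.array([0,0,z])      # board -> world
def q(r): a=r.as_quat(); return a[[3,0,1,2]]
def tcp(grip,h,phi,flip):     # handle centre, heading, pitch (front up) -> TCP pose
    S=R.from_euler("z",h)*R.from_euler("y",-phi)
    return grip+S.apply([0,0,-.011]), q(S*R.from_matrix(np.diag([1,-1,-1] if flip else [-1,1,-1])))
def tip_off(b,upper): # blade front corner in handle frame; b: bend, front up
    x,z=.071,-.054+(.002 if upper else 0); c,s=np.cos(b),np.sin(b)
    return np.array([.047+x*c-z*s,0,-.002+x*s+z*c])
HB=np.arctan2(U[1],U[0])
def tippose(p,psi,b,flip,upper=False,h=HB):  # world blade corner & blade pitch -> TCP pose
    S=R.from_euler("z",h)*R.from_euler("y",-(psi-b))
    return tcp(p-S.apply(tip_off(b,upper)),h,psi-b,flip)
def tilecontact(th,s=.067,n=.004): # board x, height over lower landing
    c,sn=np.cos(th),np.sin(th); Z=max(0,.006*sn-.004*c); X=-(.006*c+.008*sn)
    return X-s*c+n*sn, Z+s*sn+n*c
E
python3 - <<'E'
from bench import *
from help import *
d=dict(np.load("top0.npz"))
p=cloud(d,np.ones((480,640),bool))
w=(p[:,1]>.22)&(p[:,1]<.325)&(p[:,0]>.43)&(p[:,0]<.52)&(p[:,2]>.078)
a=p[w];print("handle pts",len(a),np.percentile(a[:,0],[2,50,98]),np.percentile(a[:,1],[1,50,99]),np.polyfit(a[:,1],a[:,0],1))
for n,x0,x1,y0,y1 in(("stand",.5,.68,0,.12),("near rest",.36,.6,.2,.34),("box",.55,.75,.1,.35)):
    b=p[(p[:,0]>x0)&(p[:,0]<x1)&(p[:,1]>y0)&(p[:,1]<y1)]; k=b[:,2].argmax(); print(n,np.round(b[k],3))
for f in(0,1):
    L=[tcp(np.array([.468,.272,z]),-np.pi/2-.009,0,f) for z in(.073,.2)]
    for th in np.radians([0,30,60,90,110]):
        x,z=tilecontact(th); psi=min(.65*th,.7); L.append(tippose(bw(x,-.004,.01+z),psi,.065,f,True))
    for P in L:
        j=inverse_kinematics(*P); print(f,np.round(P[0],3),None if j is None else np.round(j,2))
E
```

```text
handle pts 525 [0.46098994 0.46920227 0.47781146] [0.23058438 0.2743004  0.31798553] [0.03447223 0.4599469 ]
stand [0.66  0.104 0.139]
near rest [0.471 0.302 0.088]
box [0.728 0.266 0.166]
0 [0.468 0.272 0.062] [ 0.46 -0.03  1.66 -0.    1.52  0.47]
0 [0.468 0.272 0.189] [ 0.46 -0.07  1.47 -0.    1.75  0.47]
0 [0.508 0.075 0.06 ] [ 0.04 -0.12  1.74  0.06  1.51  0.08]
0 [0.508 0.076 0.051] [ 0.26 -0.02  1.69 -0.26  1.56  0.32]
0 [0.506 0.045 0.034] [ 0.38  0.12  1.67 -0.55  1.63  0.47]
0 [0.504 0.008 0.042] [ 0.33  0.08  1.7  -0.58  1.62  0.43]
0 [ 0.503 -0.017  0.038] [ 0.28  0.06  1.74 -0.59  1.58  0.4 ]
1 [0.468 0.272 0.062] None
1 [0.468 0.272 0.189] None
1 [0.508 0.075 0.06 ] None
1 [0.508 0.076 0.051] None
1 [0.506 0.045 0.034] None
1 [0.504 0.008 0.042] None
1 [ 0.503 -0.017  0.038] None
```

```bash
cat > go.py <<'E'
from bench import *
from help import *
G=np.array([.4692,.273,.073]); HR=-np.pi/2-.02
def at(z): return tcp(G+[0,0,z],HR,0,0)
E
python3 - <<'E'
from go import *
T=lambda:print(round(state()["time"],2),np.round(state()["ft_force"],2),round(state()["finger_gap"],4))
move_to(*at(.15)); T()
move_l(at(0)[0],speed=.2); T()
close(); T()
move_l(at(.08)[0],speed=.12); T()
P=tippose(bw(-.10,-.004,.045),0,.065,0); move_to(*P); T()
print(state()["moment"])
for n in("top","side"):
    d=get_image(n); np.savez(n+"1.npz",**d)
    cv2.imwrite(f"pics/{n}1.png",d["frame"])
t=dict(np.load("top1.npz"))["frame"][190:350,200:500]; s=dict(np.load("side1.npz"))["frame"][200:360,200:500]
cv2.imwrite("pics/held.png",cv2.resize(np.vstack([t,s]),None,fx=1.8,fy=1.8))
E
```

```text
3.02 [0.39 0.61 0.11] 0.0876
3.92 [-0.02  0.14 -0.38] 0.088
5.03 [ 0.9  -0.   -0.54] 0.0159
5.84 [-0.99 -0.07 -3.31] 0.0159
6.6 [-0.4   0.44 -2.99] 0.016
[-0.01377351 -0.0696565  -0.03344068]
```

View pics/held.png

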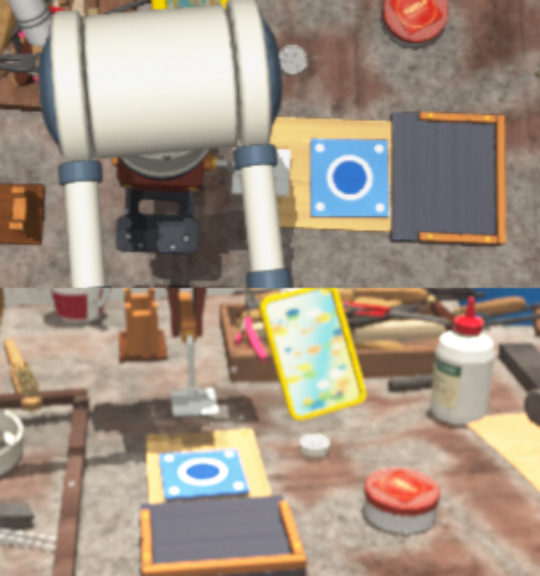

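The spatula is held at 16 mm gap, with the blade over the pale landing short of the tile. The front edge is at top px x≈362 and side px (309, 270). Next I measure it and feel for the board.

Run:
```python
from go import *
d=dict(np.load("side1.npz")); m=mask(d,(0,0,150),(180,45,255),(285,250,330,275))
v,u=np.nonzero(m); k=[(u[v==r].min(),u[v==r].max(),r) for r in range(v.min(),v.max()+1)]; print(k)
def brd(p): return np.round(np.c_[(p-BO)@U,(p-BO)@V,p[:,2]]*1000,1)
r=k[-3]; print("side front edge",brd(cast(d,[[r[0]-.5,r[2]],[r[1]+.5,r[2]],[(r[0]+r[1])/2,k[-1][2]+.5]],.0455)))
d=dict(np.load("top1.npz")); m=mask(d,(0,0,150),(180,45,255),(325,255,370,310)); v,u=np.nonzero(m)
print("top",u.max(),brd(cast(d,[[u.max()+.5,v[u>=u.max()-1].mean()]],.0465)),v.min(),v.max())
c=cloud(d,cv2.erode(m.astype(np.uint8),np.ones((3,3)))>0); c=brd(c); print(len(c),np.median(c,0),np.polyfit(c[:,0],c[:,2],1) if len(c)>20 else "")
# feel
psi=-.03
move_l(tippose(bw(-.10,-.004,.025),psi,.065,0)[0],.1,tippose(bw(-.10,-.004,.025),psi,.065,0)[1]); hold(.2)
F=lambda:np.mean([state()["ft_force"] for _ in range(3)],0)
f0=F(); print("f0",f0,state()["time"]); z=.025
while z>-.002:
    z-=.001; move_l(tippose(bw(-.10,-.004,z),psi,.065,0)[0],.02); hold(.04); f=F()-f0
    if z<.019: print(round(z,4),np.round(f,2),round(state()["time"],2))
    if f[2]>1.5: break
```

```text
[(np.int64(305), np.int64(307), 250), (np.int64(305), np.int64(307), 251), (np.int64(304), np.int64(307), 252), (np.int64(304), np.int64(308), 253), (np.int64(301), np.int64(308), 254), (np.int64(300), np.int64(318), 255), (np.int64(296), np.int64(319), 256), (np.int64(295), np.int64(319), 257), (np.int64(294), np.int64(319), 258), (np.int64(295), np.int64(319), 259), (np.int64(295), np.int64(320), 260), (np.int64(306), np.int64(320), 261), (np.int64(305), np.int64(319), 262), (np.int64(303), np.int64(319), 263), (np.int64(297), np.int64(320), 264), (np.int64(296), np.int64(321), 265), (np.int64(296), np.int64(325), 266), (np.int64(296), np.int64(325), 267), (np.int64(296), np.int64(325), 268), (np.int64(297), np.int64(325), 269), (np.int64(298), np.int64(326), 270), (np.int64(319), np.int64(326), 271)]
side front edge [[-102.7  -24.    45.5]
 [ -96.8   26.5   45.5]
 [ -90.3    0.4   45.5]]
top 360 [[-101.7   -1.2   46.5]] 273 309
567 [-134.4  -62.8  437.4] [  -10.48932982 -1034.95045545]
f0 [ 0.3462956  -0.16926379 -2.72779891] 7.2167
0.019 [0.48 0.71 0.15] 8.97
0.018 [-0.52 -0.12  0.21] 9.26
0.017 [-0.36  0.19 -0.43] 9.55
0.016 [-0.69 -0.2   0.16] 9.84
0.015 [0.17 0.08 0.8 ] 10.13
0.014 [-0.52  0.85  0.44] 10.43
0.013 [-0.55  0.59 -0.13] 10.72
0.012 [-0.27  1.07 -0.69] 11.01
0.011 [-0.38  0.03 -0.06] 11.3
0.01 [-0.37 -0.04 -0.87] 11.59
0.009 [-1.16  0.48  0.79] 11.88
0.008 [-0.64  2.67  4.47] 12.18
```

Run:
```python
from go import *
psi=-.03; f0=np.array([.0,.0,-2.73])
def mv(x,z,v=.03): move_l(tippose(bw(x,-.004,z),psi,.065,0)[0],v); hold(.06); return np.mean([state()["ft_force"] if hold(.01) is None else 0 for _ in range(4)],0)-f0
f=mv(-.10,.0086); print("bear",f)
f=mv(-.085,.0086,.05); b=f@U; print("slid",np.round(f,2),b)
x=-.085;hit=0
while x<-.060:
    x+=.001 if x<-.0765 else .0005
    f=mv(x,.0086); print(round(x*1e3,1),"along %.2f up %.2f"%(f@U,f[2]),round(state()["time"],1))
    if -(f@U)>4 or f[2]>7: break
d=get_image("top"); np.savez("top2.npz",**d); e=get_image("side")
cv2.imwrite("pics/in.png",cv2.resize(np.vstack([d["frame"][220:340,300:500],e["frame"][230:350,230:430]]),None,fx=2.5,fy=2.5))
```

```text
bear [0.   0.   2.73]
slid [0.   0.   2.73] 0.0
-84.0 along 0.00 up 2.73 13.4
-83.0 along 0.00 up 2.73 13.7
-82.0 along 0.00 up 2.73 14.1
-81.0 along 0.00 up 2.73 14.4
-80.0 along 0.00 up 2.73 14.8
-79.0 along 0.00 up 2.73 15.1
-78.0 along 0.00 up 2.73 15.4
-77.0 along 0.00 up 2.73 15.8
-76.0 along 0.00 up 2.73 16.1
-75.5 along 0.00 up 2.73 16.5
-75.0 along 0.00 up 2.73 16.8
-74.5 along 0.00 up 2.73 17.2
-74.0 along 0.00 up 2.73 17.5
-73.5 along 0.00 up 2.73 17.8
-73.0 along 0.00 up 2.73 18.2
-72.5 along 0.00 up 2.73 18.5
-72.0 along 0.00 up 2.73 18.9
-71.5 along 0.00 up 2.73 19.2
-71.0 along 0.00 up 2.73 19.6
-70.5 along 0.00 up 2.73 19.9
-70.0 along 0.00 up 2.73 20.2
-69.5 along 0.00 up 2.73 20.6
-69.0 along 0.00 up 2.73 20.9
-68.5 along 0.00 up 2.73 21.3
-68.0 along 0.00 up 2.73 21.6
-67.5 along 0.00 up 2.73 21.9
-67.0 along 0.00 up 2.73 22.3
-66.5 along 0.00 up 2.73 22.6
-66.0 along 0.00 up 2.73 23.0
-65.5 along 0.00 up 2.73 23.3
-65.0 along 0.00 up 2.73 23.6
-64.5 along 0.00 up 2.73 24.0
-64.0 along 0.00 up 2.73 24.3
-63.5 along 0.00 up 2.73 24.7
-63.0 along 0.00 up 2.73 25.0
-62.5 along 0.00 up 2.73 25.4
-62.0 along 0.00 up 2.73 25.7
-61.5 along 0.00 up 2.73 26.0
-61.0 along 0.00 up 2.73 26.4
-60.5 along 0.00 up 2.73 26.7
-60.0 along 0.00 up 2.73 27.1
```

View pics/in.png

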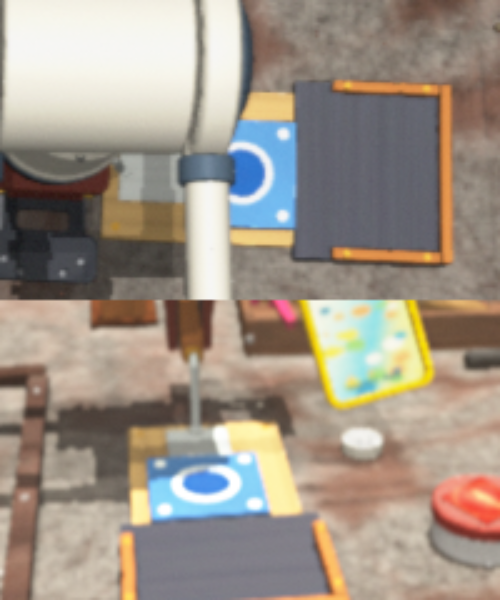

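The tile is flush against the step (edge at px (418, 290)) and the blade is under its near lip. My force expression was broken, though (`hold` returns a value, so it always read 0), so I have to check the real force now.

Run:
```python
from go import *
f0=np.array([0,0,-2.73])
for i in range(4):
    s=state(); f=s["ft_force"]-f0; print(np.round(f,2),"along %.2f"%(f@U),np.round(s["moment"],2),s["finger_gap"],s["time"]); hold(.05)
print((s["ee_pos"]-tippose(bw(-.06,-.004,.0086),-.03,.065,0)[0])*1000)
def brd(p): return np.round(np.c_[(p-BO)@U,(p-BO)@V]*1000,1)
d=dict(np.load("top2.npz")); m=mask(d,(95,90,70),(125,255,255),(395,255,425,320)); v,u=np.nonzero(m)
print("tile edges: top/bot",brd(cast(d,[[405,v[u==405].min()-.5],[405,v[u==405].max()+.5],[u.max()+.5,290]],.018)))
m=mask(d,(0,0,100),(180,45,255),(343,270,375,310)); v,u=np.nonzero(m); print(brd(cast(d,[[u.min(),v.min()],[u.max(),v.max()]],.013)))
```

```text
[-0.88 22.14  9.79] along -22.06 [ 4.05  0.12 -0.11] 0.016092948391705227 27.1667
[-0.59 22.86 10.58] along -22.80 [ 4.1   0.1  -0.11] 0.015977991776380977 27.2167
[-0.16 23.24 10.69] along -23.20 [ 4.05  0.1  -0.1 ] 0.01593696325694748 27.2667
[-0.85 23.49 10.12] along -23.42 [ 4.11  0.04 -0.1 ] 0.015710435591311366 27.3167
[0.56607306 5.7140133  2.0561088 ]
tile edges: top/bot [[-22.4  32.3]
 [-21.4 -42. ]
 [  1.7  -5. ]]
[[-132.    25.9]
 [ -75.4  -28.9]]
```

The real reading is 23 N along and 10 N up. That is at or slightly over the limits, and it came from my measuring bug. I back off at once and read forces properly from here on.

```bash
cat >> go.py <<'E'
F0=np.array([0,0,-2.73])
def force(n=4):
    a=[]
    for _ in range(n): hold(.02); a.append(state()["ft_force"])
    return np.mean(a,0)-F0
def rep(tag):
    f=force(); s=state(); print(tag,"along %.1f side %.1f up %.1f"%(f@U,f@V,f[2]),"t %.1f"%s["time"]); return f
E
python3 - <<'E'
from go import *
mod=lambda e:np.round([((e-tippose(bw(0,-.004,0),-.03,.065,0)[0])@U)*1e3,e[2]*1e3-tippose(bw(0,-.004,0),-.03,.065,0)[0][2]*1e3],2)
for x in(-.062,-.064,-.066,-.0675,-.069):
    move_l(tippose(bw(x,-.004,.0086),-.03,.065,0)[0],.03); rep(x); print(mod(state()["ee_pos"]))
E
```

```text
-0.062 along -17.3 side -1.1 up 8.9 t 27.7
[-66.18  10.17]
-0.064 along -12.4 side -0.9 up 7.6 t 28.0
[-66.64   9.74]
-0.066 along -8.3 side -0.4 up 6.3 t 28.3
[-67.13   9.35]
-0.0675 along -4.3 side -0.1 up 6.0 t 28.6
[-67.52   8.91]
-0.069 along 0.6 side 0.4 up 3.9 t 28.9
[-68.23   8.34]
```

```bash
cat >> go.py <<'E'
XO,ZO=.002,-.0008
def lift(deg,s=.067,smax=.65):
    th=np.radians(min(deg,90)); x,z=tilecontact(th,s)
    if deg>90:
        a=np.radians(deg-90); rx,rz=x,z-.005; x,z=rx*np.cos(a)+rz*np.sin(a),.005-rx*np.sin(a)+rz*np.cos(a)
    psi=min(-.03+.62*np.radians(deg),smax)
    return tippose(bw(x+XO,-.004,.010+z+ZO),psi,.065,0,True)
E
python3 - <<'E'
from go import *
for a in range(0,136,15): assert inverse_kinematics(*lift(a)) is not None
move_l(tippose(bw(-.071,-.004,.0088),-.03,.065,0)[0],.03); rep("back")
for a in(0,4,10,18,26,34,42):
    p,o=lift(a); move_l(p,.06,o); f=rep(a)
    if np.linalg.norm(f)>14: break
d=get_image("top"); e=get_image("side")
cv2.imwrite("pics/lift.png",cv2.resize(np.vstack([d["frame"][220:340,300:500],e["frame"][220:340,230:430]]),None,fx=2.5,fy=2.5))
E
```

```text
back along 1.9 side 0.2 up 3.5 t 29.3
0 along 0.2 side -0.1 up -0.0 t 29.6
4 along 0.1 side -0.2 up -0.4 t 29.9
10 along -0.5 side 0.0 up -0.7 t 30.2
18 along -0.6 side -0.3 up 0.3 t 30.5
26 along -0.1 side -0.2 up -0.2 t 30.9
34 along -0.5 side 0.3 up -0.0 t 31.2
42 along -0.3 side -6.7 up 14.8 t 31.5
```

View pics/lift.png

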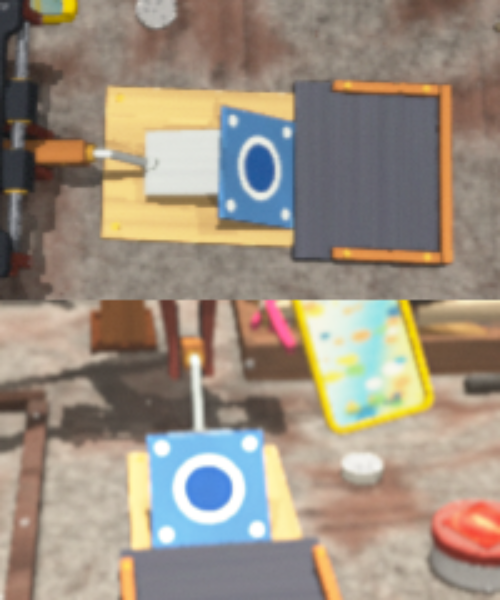

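The tile rises cleanly (side px (312, 288)). But the wrist reads 15 N up and 7 N sideways, so the gripper is touching something, probably the yellow-framed stand beside it. I check the geometry.

Run:
```python
from go import *
rep("now"); s=state(); print(np.round(s["ee_pos"],4),np.round(lift(42)[0],4),np.round(s["moment"],2))
d=dict(np.load("top0.npz")); p=cloud(d,np.ones((480,640),bool))
w,x,y,z=s["ee_rot"]; Rt=R.from_quat([x,y,z,w]); 
for n,box in(("all",(.38,.72,-.05,.4)),):
    b=p[(p[:,0]>box[0])&(p[:,0]<box[1])&(p[:,1]>box[2])&(p[:,1]<box[3])&(p[:,2]>.012)]
    t=Rt.inv().apply(b-s["ee_pos"])   # tool coordinates
    inb=(np.abs(t[:,0])<.045)&(np.abs(t[:,1])<.10)&(t[:,2]<-.06)&(t[:,2]>-.25)
    print("scene pts near gripper body",inb.sum(),np.round(b[inb].min(0),3) if inb.any() else "",np.round(b[inb].max(0),3) if inb.any() else "")
    if inb.any(): print("tool coords",np.round(t[inb].min(0),3),np.round(t[inb].max(0),3))
st=p[(p[:,0]>.56)&(p[:,0]<.7)&(p[:,1]>.03)&(p[:,1]<.13)&(p[:,2]>.02)]
for lo in np.arange(.02,.15,.02):
    k=st[(st[:,2]>=lo)&(st[:,2]<lo+.02)]
    if len(k): print(round(lo,2),np.round([k[:,0].min(),k[:,0].max(),k[:,1].min(),k[:,1].max()],3))
c=[Rt.apply([a,b2,c2])+s["ee_pos"] for a in(-.0375,.0375) for b2 in(-.089,.089) for c2 in(-.072,)]
print(np.round(c,3))
e=get_image("wrist"); cv2.imwrite("pics/wr.png",e["frame"])
e=get_image("side"); cv2.imwrite("pics/sd.png",cv2.resize(e["frame"][60:320,150:500],None,fx=2.2,fy=2.2))
```

```text
now along -1.3 side -6.4 up 14.1 t 31.7
[0.5091 0.0661 0.0555] [0.5072 0.0657 0.0512] [ 0.27 -0.52 -0.06]
scene pts near gripper body 143 [0.588 0.091 0.108] [0.61  0.109 0.128]
tool coords [ 0.007  0.077 -0.081] [ 0.023  0.099 -0.06 ]
0.02 [0.594 0.696 0.04  0.128]
0.04 [0.592 0.693 0.05  0.13 ]
0.06 [0.596 0.689 0.061 0.129]
0.08 [0.591 0.683 0.07  0.095]
0.1 [0.588 0.68  0.081 0.109]
0.12 [0.589 0.676 0.092 0.111]
[[0.419 0.061 0.135]
 [0.597 0.052 0.137]
 [0.423 0.131 0.109]
 [0.601 0.122 0.11 ]]
```

View pics/sd.png

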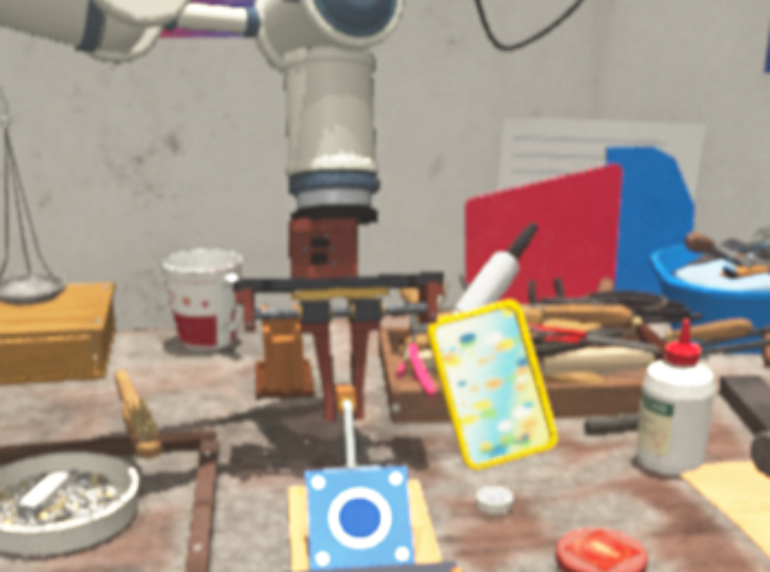

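The side view confirms it: the gripper's right end (px ~(345, 190)) rests on the top of the yellow-framed stand. The rim is at x≥0.588 and z up to 0.139. I will plan the pitch so the gripper body stays clear, with little pitch early and the turn once it is past the stand.

```bash
cat >> go.py <<'E'
def clear(P,d0=[]):
    if not d0:
        d=dict(np.load("top0.npz")); p=cloud(d,np.ones((480,640),bool))
        d0.append(p[(p[:,0]>.36)&(p[:,0]<.72)&(p[:,1]>.03)&(p[:,1]<.2)&(p[:,2]>.012)])
    w,x,y,z=P[1]; t=R.from_quat([x,y,z,w]).inv().apply(d0[0]-P[0])
    return not ((np.abs(t[:,0])<.0375+.007)&(np.abs(t[:,1])<.089+.012)&(t[:,2]<-.072+.007)).any()
E
python3 - <<'E'
from go import *
plan=[]
for a in list(range(42,91,6))+[96,102,108,114,120,128,136]:
    for m in np.arange(.75,-.06,-.02):
        P=lift(a,.0665,m)
        if clear(P) and inverse_kinematics(*P) is not None: break
    plan.append((a,round(m,2),round(P[0][2],3)))
print(plan)
E
```

```text
[(42, np.float64(0.27), np.float64(0.071)), (48, np.float64(0.29), np.float64(0.073)), (54, np.float64(0.31), np.float64(0.076)), (60, np.float64(0.33), np.float64(0.077)), (66, np.float64(0.35), np.float64(0.078)), (72, np.float64(0.39), np.float64(0.076)), (78, np.float64(0.45), np.float64(0.07)), (84, np.float64(0.51), np.float64(0.064)), (90, np.float64(0.57), np.float64(0.057)), (96, np.float64(0.61), np.float64(0.052)), (102, np.float64(0.65), np.float64(0.046)), (108, np.float64(0.67), np.float64(0.042)), (114, np.float64(0.69), np.float64(0.038)), (120, np.float64(0.71), np.float64(0.032)), (128, np.float64(0.73), np.float64(0.025)), (136, np.float64(0.75), np.float64(0.017))]
```

Run:
```python
from go import *
L=[(42,.2),(48,.22),(54,.24),(60,.26),(66,.29),(72,.33),(78,.38),(84,.44),(90,.50),(96,.54),(102,.57),(108,.6)]
for a,m in L:
    P=lift(a,.0665,m); assert clear(P); move_l(P[0],.06,P[1]); f=rep(a)
    if a>42 and np.linalg.norm(f)>12: print("STOP"); break
d=get_image("top"); np.savez("top3.npz",**d); e=get_image("side")
cv2.imwrite("pics/flip.png",cv2.resize(np.vstack([d["frame"][220:340,300:500],e["frame"][220:340,230:430]]),None,fx=2.5,fy=2.5))
```

```text
42 along -0.2 side 0.4 up -0.2 t 32.4
48 along -0.1 side 0.2 up -0.4 t 32.8
54 along -1.1 side -0.2 up -0.2 t 33.1
60 along -0.3 side -0.4 up 0.6 t 33.4
66 along -0.6 side 0.4 up 0.4 t 33.7
72 along -0.7 side 0.3 up 1.0 t 34.0
78 along -0.6 side 0.6 up 2.3 t 34.4
84 along -0.5 side 0.8 up 1.7 t 34.8
90 along -0.5 side 0.1 up 1.3 t 35.2
96 along 0.0 side 0.4 up 0.5 t 35.6
102 along -0.2 side 0.0 up 0.6 t 35.9
108 along -0.0 side 0.5 up 0.1 t 36.3
```

View pics/flip.png

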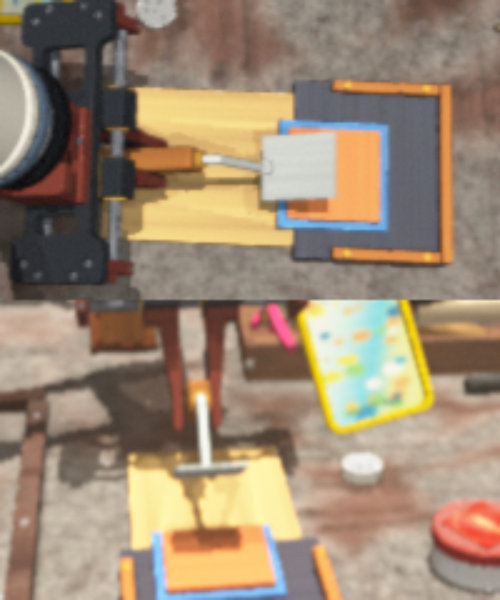

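The tile has turned over: copper up, blue rim down, with its near edge overhanging the step by about 10 mm (top px x≈411). I will measure this and push it gently fully onto the landing with the blade, checking clearance to the stand.

Run:
```python
from go import *
d=dict(np.load("top3.npz")); m=mask(d,(95,90,60),(125,255,255),(400,255,465,325))
c,w,a=rect(d,m,.019); c3=np.r_[c/1000,0]-BO; print("tile",c,w,a,"board x,y",np.round([c3@U*1e3,c3@V*1e3],1))
near=c3@U-.038-XO; print("near edge (true)",near)
yb=c3@V
pz=lambda x,z:tippose(bw(x+XO,yb,z+ZO),-.03,.065,0)
A=[pz(-.03,.06),pz(-.03,.0165),pz(.008,.0165)]
print([clear(P) for P in A])
if all(clear(P) for P in A):
    P=lift(108,.0665,.5); 
    move_l(pz(-.01,.075)[0],.15,pz(-.01,.075)[1])
    move_l(pz(-.03,.05)[0],.15); move_l(pz(-.03,.016)[0],.1); rep("down")
    x=-.03
    while x<.009:
        x+=.003; move_l(pz(x,.016)[0],.05); f=rep(round(x,3))
        if np.linalg.norm(f)>5: print("STOP");break
```

```text
tile [ 497.1 -142. ] [76.5 78.8] 87.01 board x,y [26.1 -3.7]
near edge (true) -0.013883170000000009
[True, True, True]
down along 0.2 side 0.4 up 0.5 t 38.1
-0.027 along 0.1 side 0.3 up 0.2 t 38.4
-0.024 along -0.2 side -0.3 up -0.2 t 38.7
-0.021 along -0.4 side 0.2 up 0.1 t 39.1
-0.018 along -0.1 side 0.2 up -0.0 t 39.4
-0.015 along 0.2 side 0.1 up -0.4 t 39.7
-0.012 along -0.1 side -0.3 up -0.1 t 40.0
-0.009 along -0.4 side -0.0 up -0.4 t 40.3
-0.006 along -0.3 side 0.3 up 0.2 t 40.6
-0.003 along 0.0 side -0.1 up 0.3 t 41.0
-0.0 along 0.2 side -0.0 up -0.3 t 41.3
0.003 along 0.3 side 0.0 up 0.2 t 41.6
0.006 along 0.1 side 0.6 up -0.5 t 41.9
0.009 along -0.1 side 0.1 up -0.0 t 42.2
0.012 along 0.3 side 0.0 up -0.0 t 42.5
```

Run:
```python
from go import *
pz=lambda x,z:tippose(bw(x+XO,-.0037,z+ZO),-.03,.065,0)
move_l(pz(-.008,.016)[0],.1); move_l(pz(-.02,.12)[0],.2)
d=get_image("top"); np.savez("top4.npz",**d)
move_to(*at(.1)); hold(.1); rep("above rest"); d=get_image("top")
e=get_image("side"); cv2.imwrite("pics/pre.png",cv2.resize(np.vstack([d["frame"][220:340,300:500],e["frame"][200:320,230:430]]),None,fx=2.5,fy=2.5)); np.savez("top4.npz",**d)
m=mask(d,(95,90,60),(125,255,255),(400,255,470,325)); c,w,a=rect(d,m,.019); c3=np.r_[c/1000,0]-BO
print("tile",c,w,a,np.round([c3@U*1e3,c3@V*1e3],1))
move_l(at(.015)[0],.15)
for z in(.010,.006,.003,.001,0):
    move_l(at(z)[0],.05); f=rep(z)
    if f[2]>8: print("STOP"); break
```

```text
above rest along -0.5 side -0.5 up 0.4 t 44.8
tile [ 496.4 -167.2] [78.5 79.1] 86.73 [51.3 -3.1]
0.01 along 0.3 side 0.0 up 0.0 t 45.9
0.006 along -0.2 side -0.0 up -0.1 t 46.2
0.003 along -0.5 side 0.2 up -0.0 t 46.6
0.001 along -0.0 side 0.4 up -0.4 t 46.9
0 along 0.1 side -0.1 up 1.9 t 47.2
```

View pics/pre.png

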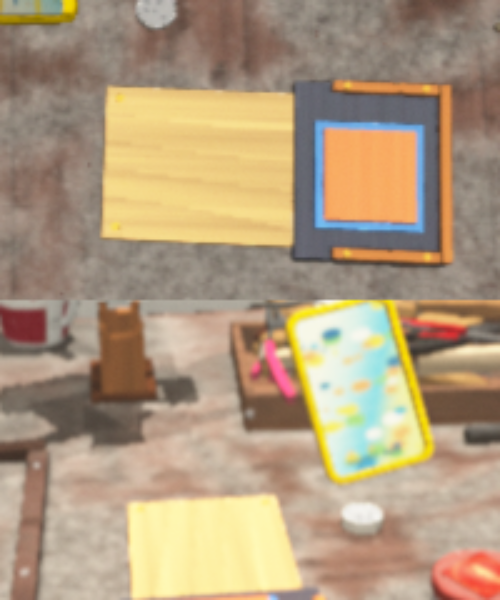

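The tile lies flat and centred on the dark landing (top px (448, 290), board x≈51), and the jar and tin are in place. The spatula meets its seat with 1.9 N, so I release it and check.

Run:
```python
from go import *
gripper_open(); hold(.2); move_l(at(.15)[0],.2); move_to(np.array([.271,-.3,.3]),state()["ee_rot"]); hold(.2)
d=get_image("top"); print(state()["time"],state()["ft_force"])
a=dict(np.load("top0.npz")); p0,p1=[cloud(x,np.ones((480,640),bool)) for x in(a,d)]
for p in(p0,p1):
    h=p[(p[:,1]>.22)&(p[:,1]<.325)&(p[:,0]>.43)&(p[:,0]<.52)&(p[:,2]>.078)]; print("handle",len(h),np.median(h,0))
for n,A in dict(jar=((0,0,110),(180,60,255),(350,210,376,236)),tin=((0,120,90),(8,255,255),(405,170,455,222))).items():
    print(n,[np.round(np.argwhere(mask(x,*A)).mean(0),1) for x in(a,d)])
cv2.imwrite("pics/end.png",cv2.resize(d["frame"][170:350,140:500],None,fx=2,fy=2))
```

```text
51.9167 [-0.20523249  1.36418689 -0.02848085]
handle 525 [0.46920227 0.2743004  0.08341293]
handle 533 [0.46860052 0.27370913 0.08337566]
jar [array([223.3, 359.1]), array([223.3, 359.1])]
tin [array([195.5, 430.4]), array([195.5, 430.5])]
```

View pics/end.png

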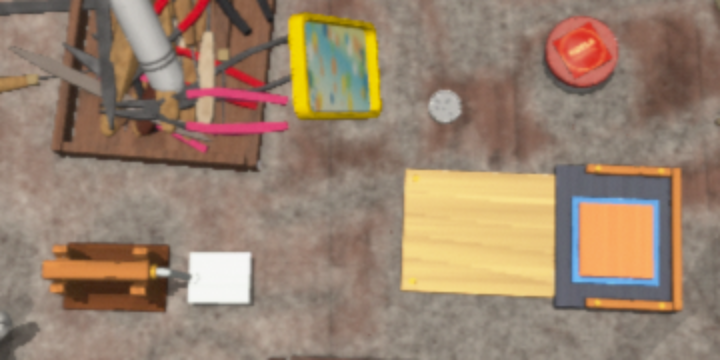

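The spatula is back in its rest, the tile is blue side down on the landing, and the jar and tin have not moved.

```bash
python3 -c "
from bench import *
print(job_done())"
```

```text
the job is handed in; nothing more can be done
None
```

The job is handed in: the tile lies flat, blue side down, on the upper landing, the spatula is back in its rest and the jar and tin are unmoved, but during the slide a bug in my force reading let the wrist force reach about 23 N forward and 10 N up, so the 20 N and 10 N limits may have been exceeded, and the gripper also leaned on the yellow-framed stand with about 16 N mid-lift.

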